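# Clip the lint brush into the snap hook on the laundry ledge

### The job

Clip the lint brush onto the snap hook on the ledge: push the wire eye at the end of its handle down against the hook's red sprung gate, pressing gently, until the eye's lower bar is inside and the gate has snapped shut above it. Then tug the brush gently upwards against the closed gate to check that it holds, lay the brush down with its pad flat on the ledge, still clipped in, and let go. Leave the tub, the funnel, the glass cup and the dial where they stand.

Things in the scene. Friction and masses are not known exactly. Their poses are not given: they have to be found in the camera images.
- brush: stainless lint brush, 204 mm long, 0.11 to 0.22 kg, lying level on its pad. Origin at the level of its underside, below the grip point; x along the handle towards the eye, y across, z up. Handle: straight bar 16 mm wide (y), 16 mm high (z 22 to 38 mm), x -52 to +36 mm; grip it at x = 0, fingers closing along y
- head (a point): middle of the underside of the brush's rubber pad, 90 mm behind the brush's origin; the head reaches x -130 to -50 mm from that origin, is 50 mm wide and 28 mm high
- eye (a point): middle of the centre line of the lower bar of the brush's eye, 55 mm ahead of the brush's origin, 18 mm above its underside; the bar runs along x. Eye: upright rectangle of 5 mm round steel wire in the brush's xz plane, bars' centre lines 37 mm apart in x and 41 mm in z, free opening 32 x 36 mm. This lower bar must get inside the hook
- hook_foot: black foot of the snap hook, 50 (x) x 120 (y) x 6 mm, fixed to the ledge. Origin at the centre of its underside, z up; y runs along the gate from its hinge (-y) to the nose (+y). The steel hook stands upright in the yz plane, 12 mm thick, clamped firmly in a slot: it sits up to 9 mm to either side along y, and this shift is not measured. With the brush's x along this x it lies flat when clipped in
- gate_mid (a point): point of the foot (it does not follow the hook's shift) 51 mm up: middle of the shut gate's top face if the hook is mid-slot. Gate 36 mm long (y), 8 mm wide, 6 mm thick, its hinge at -18 mm in y. Hook's inner floor 14 mm, shank's top 54 mm above the ledge, shank y -30 to -18. A bar pressed down past the gate's tip has its centre about 25 mm above the ledge
- nose_mid (a point): point of the foot (it does not follow the hook's shift) 19 mm to +y, 60 mm up: top edge of the nose's flat inner face if the hook is mid-slot. The rigid nose is 14 mm thick in y and rises 9 mm above the gate: a bar slid along the gate stops against it. Only a bar pressed down touching that face or within 1 mm of it slips past the gate's tip; nearer the hinge the gate goes solid
- gate (a joint): red sprung gate of the hook: 0 shut, grows as its tip is pressed down and inwards, stop at 0.54 rad; it springs shut by itself. Pressing it at the tip takes about 2 N to start and 4 to 5 N at the stop; if it takes much more the bar is on the nose or too far from it. Never load the hook with over 20 N
- tub: closed blue plastic detergent tub with white flip-top lid, 116 wide (y) x 96 deep x 138 mm high, 0.9 kg, origin at the centre of its underside; leave alone
- funnel: grey funnel standing on its wide rim, 90 mm across, 95 mm high, origin at the centre of its underside; leave alone
- glass_cup: glass measuring cup, 76 mm across, 85 mm high, handle to its +x reaching 64 mm from the axis, origin at the centre of its underside; leave alone
- dial: chrome dryer dial lying on the ledge, 56 mm across, 28 mm high, origin at the centre of its underside; leave alone
Mind the look-alikes: they are no part of the job. What is shaped like the brush but green or yellow is not meant.

How it is judged:
By the outcome, as a careful person would: the job done as asked, in the order asked, and still so for the second after the job is handed in, with the robot touching nothing.
It also fails if it takes over 58 s, if anything falls off the work surface, if the arm or the gripper's body presses on something with over 40 N, if the wrist force passes 120 N, or if a joint passes its speed limit or range.

### The arm

A 6-joint arm with a two-finger parallel gripper is mounted at the origin on the work surface. World frame = base frame: x ahead of the robot, y to its left, z up, the work surface at z = 0. Lengths are in m, angles in rad, forces in N, time in s.
With the tool pointing down it reaches from about 0.425 to 0.95 m from the base axis. Payload 3.5 kg.
Tool frame: the origin (TCP) lies at the very end of the fingers, on their centre line; the grasp point (between the pads) lies ctrl.pinch_z behind it (ctrl.pinch_z is the distance from the TCP to the grasp point, in m); z points along the fingers, y is the line along which they close (so a half turn about z gives the same grasp; the last joint's range is limited). The gripper opens to 85 mm and grips with 20 to 120 N. Pads are 22 mm wide; open, the fingers measure 114 mm over their backs; the gripper's body (76 mm by 85 mm) begins 54 mm behind the grasp point. The pads swing forward as they close: fully open they stand 13 mm farther back than shut.
Start: joints at [-1.423, 0.286, 1.577, -0, 1.279, -0.15], TCP at [0.198, -0.645, 0.231] pointing down, gripper open.
Joint ranges: [-2.77, 2.77], [-0.9, 2.22], [0.21, 2.48], [-1.53, 4.67], [0.24, 2.81], [-2.84, 2.84]. Speed limits (rad/s): [2.79, 2.79, 3.14, 3.14, 3.14, 3.14].

### API

Orientations are given as a unit quaternion [x, y, z, w].
In Python, from plant import ctrl gives the robot as it stands.
- The arm moves only by the shell command python3 -m inch 'ROWS' [FORCE]. ROWS is a JSON list of rows, 1 to 10 of them, each of 7 numbers: dx, dy, dz in shares of 0.5 m (1.0 is 0.5 m), then a rotation vector rx, ry, rz in shares of pi/2 rad (1.0 is pi/2 rad), then the opening from 0.0 (shut) to 1.0 (fully open); each row is the pose to reach, as a shift and turn from the pose commanded when the command began, along the tool's axes at that moment; what a row does not reach only later rows make up. A row lasts 1/8 s, in which the tool goes at most 0.0625 m and 0.188 rad, less where a joint would pass 70% of its speed; a pose out of reach is approached as far as the arm can. The fingers move at their own pace and stop on an object; FORCE is the grip in N (left out, the last holds). Time passes only in rows, so rows that do not move let the fingers close. It prints the time, the measured TCP pose, the force, the opening and the grip force at its end. No shift or turn number may pass 1 either way. Input that does not fit is refused with a message, and nothing moves.
- ctrl.get_state(): the state, without advancing time (a new reading comes with each control period).
- ctrl.read_camera(name): name is "scene" or "top" or "wrist"; returns a dict with "pixels" (400x640x3 uint8, red, green, blue), "camera_matrix" (3x3 intrinsics, pixels), "xyz" and "orientation" of the camera in the world. Camera axes: x right, y down, z forward; pixel columns grow to the right and rows downward; lengths in m; the calibration is good to about 2 mm. A picture is of the moment at which its call begins. There is no depth.
- ctrl.sign_off(): hands the job in; it is judged then, once.
Trained networks look in the newest picture that a camera, given by its name, has taken for a name from the list of things; names that differ only in an ending like _2 or _b are one class to them, and where a whole thing is asked for, a point or a joint stands for the part that bears it (a point fixed in the world has none). Each returns a list of dicts, best first, with "conf" (0 to 1); they miss things now and then, are a little off and sometimes report something else, mostly with a low value. They report only what shows in the picture. A call takes as long as a camera call. They do not tell look-alikes from the thing itself.
- ctrl.recognise(camera, thing): "position" ([x, y, z] in m, in world coordinates, good to about 4 mm: the middle of the surface that is visible of it).
- ctrl.masks_of(camera, thing): "region" (400x640 bool, what is visible of it).
- ctrl.mark_of(camera, thing): "position" ([x, y, z] in m, in world coordinates, good to about 4 mm: a listed point, or the origin of a listed thing).
The state is a dict: "time": time; "qpos": joint angles; "dq": joint speeds; "joint_efforts": joint torques, N m; "eef_pos": TCP position; "tcp_rot": TCP orientation; "contact_force": force on the tool from outside, world axes, zero at the start; "wrist_torque": the same for the moment, N m; "opening": opening from 0.0 (shut) to 1.0 (fully open); "finger_force": force on a finger pad.
Only numpy, scipy, OpenCV 4.12 (cv2) and the standard library are available. Lean on these libraries where they do the work, as an engineer would, in place of code of your own. Each camera call takes 0.05 s, during which the arm holds its last target. There are 200 camera calls.

## Working session

There is one attempt and no reset: what is moved stays moved. The work goes in short steps, Python scripts to look and compute and a shell command to move; the robot and the scene stay as the last step left them, time stands still between calls to the robot, and variables do not carry over. Pictures are saved under pics/ and viewed, at most 12 in all, crops included, and the job is handed in when it is done.

```bash
mkdir -p pics; ls; cat > h.py <<'E'
import numpy as np, cv2
from plant import ctrl
from scipy.spatial.transform import Rotation as R
def cam(n):
    return ctrl.read_camera(n)
def proj(c,p):
    q=R.from_quat(c["orientation"]).inv().apply(np.array(p)-c["xyz"]); u=c["camera_matrix"]@q; return u[:2]/u[2]
def ray(c,u,v):
    d=np.linalg.inv(c["camera_matrix"])@[u,v,1]; return np.array(c["xyz"]),R.from_quat(c["orientation"]).apply(d/np.linalg.norm(d))
def atz(c,u,v,z):
    o,d=ray(c,u,v); return o+d*(z-o[2])/d[2]
def tri(*rs):
    A=sum(np.eye(3)-np.outer(d,d) for o,d in rs); b=sum((np.eye(3)-np.outer(d,d))@o for o,d in rs); return np.linalg.solve(A,b)
def save(n,im): cv2.imwrite("pics/"+n,cv2.cvtColor(im,cv2.COLOR_RGB2BGR))
E
python3 - <<'E'
from h import *
np.set_printoptions(precision=4,suppress=True)
s=ctrl.get_state(); print(s["time"],s["eef_pos"],s["tcp_rot"],s["contact_force"],ctrl.pinch_z)
cs={}
for n in ["scene","top","wrist"]:
    c=cam(n); cs[n]=c; save(n+"0.png",c["pixels"]); print(n,c["xyz"],c["orientation"],c["camera_matrix"][0,0])
    for t in ["brush","head","eye","hook_foot","gate_mid","nose_mid","tub","funnel","glass_cup","dial"]:
        print(" ",t,[(np.round(d["position"],3).tolist(),round(d["conf"],2),proj(c,d["position"]).round().tolist()) for d in ctrl.mark_of(n,t)])
a=np.vstack([cs["scene"]["pixels"],cs["top"]["pixels"]]); save("both.png",cv2.resize(a,(480,600),interpolation=cv2.INTER_AREA))
E
```

```text
pics
0.0 [ 0.198  -0.6446  0.2299] [ 0.9889  0.1483 -0.     -0.0012] [-0.353   0.6132  0.0091] 0.0187
scene [ 1.0496 -0.3421  1.0584] [ 0.8758  0.3729 -0.1256 -0.2796] 441.01089845300635
  brush [([0.375, 0.301, 0.004], 0.96, [325.0, 159.0]), ([0.571, 0.176, 0.002], 0.75, [341.0, 219.0]), ([0.319, 0.59, 0.002], 0.57, [374.0, 107.0]), ([0.679, 0.417, -0.001], 0.56, [424.0, 194.0])]
  head [([0.489, 0.16, -0.002], 0.71, [318.0, 206.0]), ([0.406, 0.387, 0.002], 0.64, [351.0, 150.0]), ([0.243, 0.533, -0.003], 0.61, [347.0, 105.0]), ([0.621, 0.344, 0.001], 0.58, [393.0, 196.0])]
  eye [([0.631, 0.19, 0.017], 0.89, [360.0, 226.0]), ([0.361, 0.244, 0.02], 0.77, [309.0, 162.0]), ([0.714, 0.46, 0.019], 0.71, [443.0, 189.0])]
  hook_foot [([0.564, -0.156, -0.0], 0.59, [249.0, 292.0])]
  gate_mid [([0.56, -0.158, 0.054], 0.98, [244.0, 282.0]), ([0.759, -0.194, -0.004], 0.62, [287.0, 358.0])]
  nose_mid [([0.561, -0.134, 0.061], 0.83, [251.0, 275.0])]
  tub [([0.76, -0.005, -0.002], 0.93, [344.0, 305.0])]
  funnel [([0.746, 0.191, 0.002], 0.76, [391.0, 254.0]), ([0.49, 0.158, 0.003], 0.39, [317.
[... 933 characters left out ...]
 186.0]), ([0.757, -0.188, 0.0], 0.54, [426.0, 122.0]), ([0.514, 0.002, 0.0], 0.4, [362.0, 201.0])]
  gate_mid [([0.558, -0.16, 0.049], 0.78, [420.0, 186.0])]
  nose_mid [([0.561, -0.138, 0.063], 0.74, [414.0, 184.0])]
  tub [([0.759, -0.005, -0.003], 0.97, [366.0, 120.0])]
  funnel [([0.744, 0.188, -0.002], 0.68, [302.0, 123.0])]
  glass_cup [([0.758, -0.187, -0.004], 0.66, [425.0, 122.0]), ([0.63, 0.186, 0.022], 0.51, [301.0, 159.0])]
  dial [([0.515, -0.001, -0.001], 0.49, [363.0, 200.0])]
wrist [ 0.2775 -0.6184  0.3743] [ 0.7932 -0.5865 -0.0975  0.1316] 309.9671957068268
  brush []
  head []
  eye []
  hook_foot []
  gate_mid []
  nose_mid []
  tub []
  funnel []
  glass_cup []
  dial []
```

View pics/top0.png

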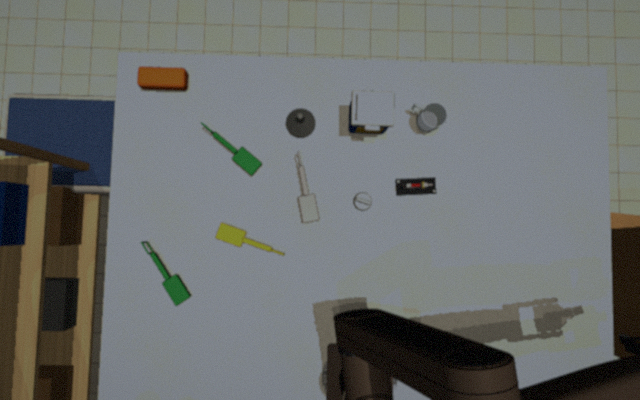

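View pics/scene0.png

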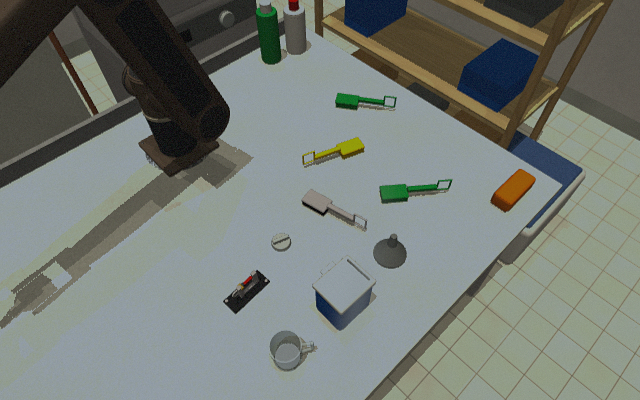

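The lint brushes are the grey/steel one at top px (304,190), the green ones at (232,148) and (166,272), and the yellow one at (250,238). The steel-coloured one fits, so I'll confirm it in a crop. The hook is at top (415,186). On the way I'll look at the hook with the wrist camera.

```bash
cat >> h.py <<'E'
def rel(p,yaw,pitch=0):
    "tool-axes row to reach world TCP p, tool down with x at yaw"
    s=ctrl.get_state(); r=R.from_quat(s["tcp_rot"]); t=R.from_euler("z",yaw)*R.from_euler("x",np.pi)
    return np.round(np.r_[r.inv().apply(np.array(p)-s["eef_pos"]),(r.inv()*t).as_rotvec()],4)
E
python3 - <<'E'
from h import *
np.set_printoptions(precision=4,suppress=True)
c=cv2.cvtColor(cv2.imread("pics/top0.png"),cv2.COLOR_BGR2RGB); d=cv2.cvtColor(cv2.imread("pics/scene0.png"),cv2.COLOR_BGR2RGB)
a=cv2.resize(c[140:235,260:360],(400,380),interpolation=cv2.INTER_CUBIC); b=cv2.resize(d[170:265,285:385],(400,380),interpolation=cv2.INTER_CUBIC)
save("crop.png",np.hstack([a,b])); print(rel([.45,-.16,.25],0))
E
```

```text
[ 0.3832 -0.39   -0.0187 -0.      0.      0.2978]
```

View pics/crop.png

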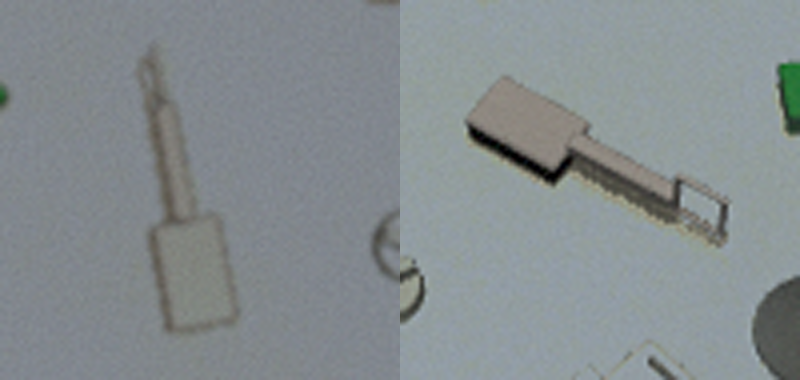

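Units first: shifts go in shares of 0.5 m and turns go in shares of pi/2 rad. So -0.39 m / 0.5 = -0.78, 0.385 m / 0.5 = 0.77, 0.298 rad / 1.5708 = 0.1897.

```bash
python3 -m inch '[[0.125,-0.12,0,0,0,0.0637,1],[0.77,-0.78,-0.04,0,0,0.1897,1],[0.77,-0.78,-0.04,0,0,0.1897,1],[0.77,-0.78,-0.04,0,0,0.1897,1],[0.77,-0.78,-0.04,0,0,0.1897,1],[0.77,-0.78,-0.04,0,0,0.1897,1],[0.77,-0.78,-0.04,0,0,0.1897,1],[0.77,-0.78,-0.04,0,0,0.1897,1],[0.77,-0.78,-0.04,0,0,0.1897,1],[0.77,-0.78,-0.04,0,0,0.1897,1]]'
```

```text
time: 2.9
eef_pos: [0.4527, -0.1568, 0.2518]
tcp_rot: [1.0, 0.003, 0.0, 0.0]
contact_force: [-0.4, -0.7, -0.9]
opening: 0.997
finger_force: 0.0
```

The crop shows the steel brush: a grey metal handle with a wire eye at the far end (crop px 150,60) and a black pad under the head. It is the right one. The wrist camera now looks at the hook.

```bash
python3 - <<'E'
from h import *
np.set_printoptions(precision=4,suppress=True)
c=cam("wrist"); save("hook.png",c["pixels"])
for t in ["hook_foot","gate_mid","nose_mid"]:
    print(t,[(np.round(d["position"],4).tolist(),round(d["conf"],2),proj(c,d["position"]).round().tolist()) for d in ctrl.mark_of("wrist",t)])
p=proj(c,[.562,-.157,.03]); print(p,c["xyz"])
g=cv2.cvtColor(c["pixels"],cv2.COLOR_RGB2GRAY)
print(rel([.577,.177,.13],.19),rel([.577,.177,.0113],.19))
E
```

```text
hook_foot [([0.5623, -0.1591, 0.0019], 0.6, [328.0, 66.0])]
gate_mid [([0.5574, -0.1564, 0.0485], 0.55, [326.0, 68.0])]
nose_mid [([0.5576, -0.1376, 0.0569], 0.62, [307.0, 67.0])]
[326.4463  64.8549] [ 0.5357 -0.1539  0.3949]
[ 0.1252 -0.3374  0.1212  0.0003  0.0002 -0.1913] [ 0.1252 -0.3375  0.2399  0.0003  0.0002 -0.1913]
```

View pics/hook.png

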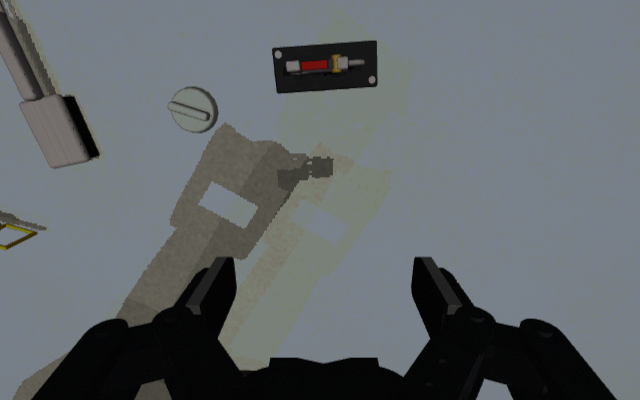

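The foot spans px (272,47)–(378,93). The red gate is at about (301–328, 65), with the nose on the left (+y) at about (293,66) and the gold shank collar at about (337,63). The foot's tilt is small. I'll work out the foot yaw, foot centre and hook shift.

In the tool's units: -0.3375 m / 0.5 = -0.675, 0.125 m / 0.5 = 0.25, -0.1913 rad / 1.5708 = -0.1218.

```bash
cat > hk.py <<'E'
from h import *
np.set_printoptions(precision=4,suppress=True)
def hook(c,box):
    im=c["pixels"].astype(int); x0,y0,x1,y1=box
    sub=im[y0:y1,x0:x1]; dark=(sub.max(2)<60).astype(np.uint8)
    hull=cv2.convexHull(np.argwhere(cv2.morphologyEx(dark,cv2.MORPH_OPEN,np.ones((3,3))))[:,::-1].astype(np.float32))
    q=cv2.boxPoints(cv2.minAreaRect(hull))+[x0,y0]
    P=np.array([atz(c,*u,.006) for u in q]); e=[P[1]-P[0],P[2]-P[1]]; l=max(e,key=np.linalg.norm)
    l=l*np.sign(l[1]); yaw=np.arctan2(-l[0],l[1])
    print("foot",P.mean(0),[np.linalg.norm(k) for k in e],"yaw",yaw)
    red=(sub[...,0]>110)&(sub[...,1]<70)&(sub[...,2]<70); v,u=np.nonzero(red)
    r=cv2.minAreaRect(np.c_[u,v].astype(np.float32)); rb=cv2.boxPoints(r)+[x0,y0]
    G=np.array([atz(c,*k,.051) for k in rb]); g=atz(c,u.mean()+x0,v.mean()+y0,.051)
    print("red",red.sum(),g,"y",G[:,1].min(),G[:,1].max())
    d=g-P.mean(0); print("shift",-np.sin(yaw)*d[0]+np.cos(yaw)*d[1],"x off",np.cos(yaw)*d[0]+np.sin(yaw)*d[1])
E
python3 - <<'E'
from hk import *
c=cam("wrist"); hook(c,(265,30,385,100))
E
python3 -m inch '[[0.25,-0.675,0.2424,0,0,-0.1218,1],[0.25,-0.675,0.2424,0,0,-0.1218,1],[0.25,-0.675,0.2424,0,0,-0.1218,1],[0.25,-0.675,0.2424,0,0,-0.1218,1],[0.25,-0.675,0.2424,0,0,-0.1218,1],[0.25,-0.675,0.2424,0,0,-0.1218,1],[0.25,-0.675,0.2424,0,0,-0.1218,1],[0.25,-0.675,0.2424,0,0,-0.1218,1]]'
```

```text
foot [ 0.5611 -0.1557  0.006 ] [np.float64(0.11839160968245492), np.float64(0.04910878405152176)] yaw 0.07196948873301497
red 138 [ 0.5606 -0.1437  0.051 ] y -0.1558037044753525 -0.13161057477729982
shift 0.01197652715059874 x off 0.0003657315739617209
time: 4.15
eef_pos: [0.5769, 0.177, 0.1297]
tcp_rot: [0.995, 0.095, -0.0, 0.0]
contact_force: [-0.3, -0.4, -0.8]
opening: 1.004
finger_force: 0.0
```

```bash
python3 - <<'E'
from h import *
np.set_printoptions(precision=4,suppress=True)
c=cam("wrist"); save("brush.png",c["pixels"])
o={}
for t in ["brush","head","eye"]:
    for d in ctrl.mark_of("wrist",t)[:2]: print(t,np.round(d["position"],4),round(d["conf"],2),proj(c,d["position"]).round())
# two-view heights: eye & head from earlier top+scene pixels via nets
w=cam("top"); s=cam("scene")
for t,a in [("eye",[.629,.187,.018]),("head",[.4885,.16,0]),("brush",[.577,.177,0])]:
    rs=[]
    for n,cc in [("top",w),("scene",s),("wrist",c)]:
        L=[d for d in ctrl.mark_of(n,t) if np.linalg.norm(np.array(d["position"])-a)<.02]
        if L: rs.append(ray(cc,*proj(cc,L[0]["position"])))
    print("tri",t,len(rs),tri(*rs) if len(rs)>1 else None)
E
```

```text
brush [0.5735 0.1782 0.0014] 0.91 [324. 190.]
brush [ 0.6786  0.4162 -0.0007] 0.8 [46.  6.]
head [0.4816 0.1582 0.0013] 0.98 [326. 278.]
head [0.4035 0.3874 0.0044] 0.91 [ 96. 307.]
tri eye 1 None
tri head 2 [0.4875 0.1581 0.0035]
tri brush 2 [ 0.5722  0.1779 -0.0034]
```

View pics/brush.png

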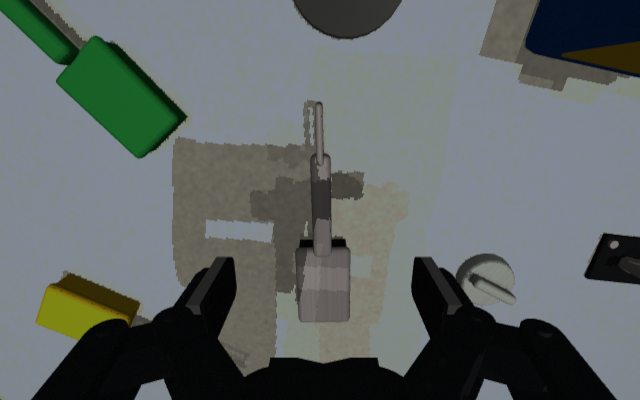

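The brush handle runs from px (323,252) to (320,155), the eye's top bar from (320,103) up, and the head is at (324,285). I'll compute the handle's world line at its top height.

```bash
python3 - <<'E'
from h import *
np.set_printoptions(precision=4,suppress=True)
c=cam("wrist")
a=atz(c,322.5,250,.038); b=atz(c,320,157,.038); e=atz(c,319.5,103,.0615)
hd=[atz(c,u,v,.028) for u,v in [(297,249),(348,248),(350,321),(299,322)]]
print(a,b,e,np.linalg.norm(b-a)); d=b-a; print("yaw",np.arctan2(d[1],d[0]))
m=(hd[0]+hd[1])/2; n=(hd[2]+hd[3])/2; dd=m-n; print(m,n,"head yaw",np.arctan2(dd[1],dd[0]),np.linalg.norm(dd))
f=(e-n); yaw=np.arctan2(f[1],f[0]); print("overall",yaw)
u=np.array([np.cos(yaw),np.sin(yaw),0])
print("origin ests",m+u*.05,n+u*.13,a+u*.052,b-u*.036,e-u*.076)
for p in ([.575,.1775,.03-ctrl.pinch_z],): print(rel(p,yaw))
E
```

```text
[0.5315 0.1727 0.038 ] [0.61   0.1897 0.038 ] [0.65   0.1974 0.0615] 0.08032347399463151
yaw 0.2138326731124911
[0.5276 0.172  0.028 ] [0.45   0.1551 0.028 ] head yaw 0.21429965510429386 0.07942251549987639
overall 0.20839728396436427
origin ests [0.5765 0.1823 0.028 ] [0.5772 0.182  0.028 ] [0.5824 0.1834 0.038 ] [0.5748 0.1823 0.038 ] [0.5756 0.1817 0.0615]
[-0.0018  0.0002  0.1188 -0.      0.     -0.0172]
```

In the tool's units: 0.118 m / 0.5 = 0.236, -0.004 m / 0.5 = -0.008, -0.019 rad / 1.5708 = -0.0121.

```bash
python3 -m inch '[[0,-0.008,0.1,0,0,-0.0121,1],[0,-0.008,0.18,0,0,-0.0121,1],[0,-0.008,0.236,0,0,-0.0121,1],[0,-0.008,0.236,0,0,-0.0121,0],[0,-0.008,0.236,0,0,-0.0121,0],[0,-0.008,0.236,0,0,-0.0121,0],[0,-0.008,0.236,0,0,-0.0121,0],[0,-0.008,0.236,0,0,-0.0121,0],[0,-0.008,0.236,0,0,-0.0121,0]]' 60
```

```text
time: 6.08
eef_pos: [0.5773, 0.1822, 0.0136]
tcp_rot: [0.994, 0.105, 0.001, -0.0]
contact_force: [0.9, 1.4, 5.7]
opening: 0.175
finger_force: 63.3
```

In the tool's units: -0.1 m / 0.5 = -0.2, -0.05 m / 0.5 = -0.1.

```bash
python3 -m inch '[[0,0,-0.02,0,0,0,0],[0,0,-0.1,0,0,0,0],[0,0,-0.2,0,0,0,0],[0,0,-0.2,0,0,0,0]]'; python3 - <<'E'
from h import *
np.set_printoptions(precision=4,suppress=True)
c=cam("wrist"); save("held.png",c["pixels"])
for t in ["brush","head","eye"]:
    for d in ctrl.mark_of("wrist",t)[:1]: print(t,np.round(d["position"],4),round(d["conf"],2),proj(c,d["position"]).round())
s=ctrl.get_state(); print(s["contact_force"],s["wrist_torque"],s["opening"])
print(rel([.509,-.15,.13],.072))
E
```

```text
time: 6.58
eef_pos: [0.5789, 0.1824, 0.1171]
tcp_rot: [0.994, 0.105, 0.005, -0.0]
contact_force: [-0.0, 1.1, -1.6]
opening: 0.173
finger_force: 62.5
brush [0.6776 0.4179 0.0014] 0.87 [39.  2.]
head [0.4025 0.3837 0.0036] 0.8 [ 93. 317.]
eye [0.3592 0.2488 0.0185] 0.89 [218. 383.]
[-0.1426 -0.3226 -2.2205] [ 0.0482 -0.076  -0.0429] 0.17330735944765716
[-0.133   0.3108 -0.0199 -0.      0.0047  0.1381]
```

View pics/held.png

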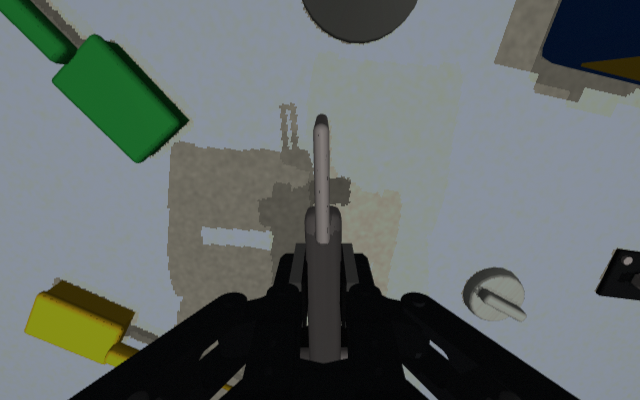

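In the tool's units: 0.308 m / 0.5 = 0.616, -0.136 m / 0.5 = -0.272, 0.138 rad / 1.5708 = 0.0879.

```bash
python3 -m inch '[[-0.272,0.616,0,0,0,0.0879,0],[-0.272,0.616,0,0,0,0.0879,0],[-0.272,0.616,0,0,0,0.0879,0],[-0.272,0.616,0,0,0,0.0879,0],[-0.272,0.616,0,0,0,0.0879,0],[-0.272,0.616,0,0,0,0.0879,0],[-0.272,0.616,0,0,0,0.0879,0],[-0.272,0.616,0,0,0,0.0879,0]]'; python3 - <<'E'
from hk import *
c=cam("wrist"); save("over.png",c["pixels"])
for n in ["wrist","top","scene"]:
    if n!="wrist": cc=cam(n)
    else: cc=c
    for t in ["eye","hook_foot","gate_mid","nose_mid"]:
        for d in ctrl.mark_of(n,t):
            if np.linalg.norm(np.array(d["position"])[:2]-[.56,-.15])<.05: print(n,t,np.round(d["position"],4),round(d["conf"],2),proj(cc,d["position"]).round())
s=ctrl.get_state(); print(s["contact_force"],s["eef_pos"])
print(R.from_quat(s["tcp_rot"]).as_matrix())
print("tip at z.165",atz(c,322,118,s["eef_pos"][2]+.0515-.0037))
E
```

```text
time: 7.78
eef_pos: [0.5064, -0.1466, 0.1106]
tcp_rot: [0.999, 0.036, -0.001, -0.001]
contact_force: [0.3, 0.1, -1.0]
opening: 0.173
finger_force: 62.4
wrist hook_foot [ 0.5631 -0.1589  0.0019] 0.94 [347. 126.]
wrist gate_mid [ 0.5592 -0.1574  0.0519] 0.84 [350. 141.]
wrist nose_mid [ 0.5584 -0.1372  0.0607] 0.82 [319. 142.]
top eye [ 0.5593 -0.1459  0.1187] 0.62 [422. 183.]
top hook_foot [ 0.5626 -0.1576  0.0019] 0.92 [416. 186.]
top gate_mid [ 0.557  -0.1592  0.051 ] 0.68 [420. 186.]
top nose_mid [ 0.5609 -0.1351  0.0621] 0.71 [413. 184.]
scene eye [ 0.557  -0.1446  0.1143] 0.58 [244. 267.]
scene hook_foot [ 0.5624 -0.1595  0.0005] 0.96 [247. 292.]
scene gate_mid [ 0.5605 -0.1578  0.052 ] 0.72 [244. 283.]
scene nose_mid [ 0.562  -0.1395  0.0623] 0.84 [250. 277.]
[ 0.1208  0.252  -0.778 ] [ 0.5072 -0.1477  0.1122]
[[ 0.9974  0.0719  0.0001]
 [ 0.0719 -0.9974  0.    ]
 [ 0.0001 -0.     -1.    ]]
tip at z.165 [ 0.5817 -0.1383  0.16  ]
```

View pics/over.png

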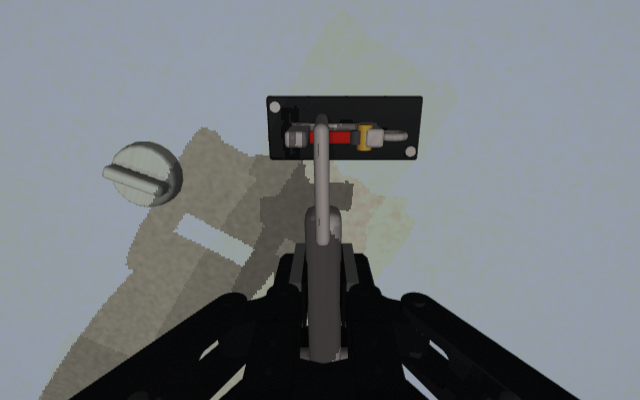

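The eye is above the red gate at px (322,135), the nose is left at (297,137), and the foot is square with the image. Now I descend.

In the tool's units: 0.056 m / 0.5 = 0.112, 0.05 m / 0.5 = 0.1.

```bash
python3 -m inch '[[0,0,0.06,0,0,0,0],[0,0,0.1,0,0,0,0],[0,0,0.112,0,0,0,0],[0,0,0.112,0,0,0,0],[0,0,0.112,0,0,0,0]]'; python3 - <<'E'
from hk import *
c=cam("scene"); im=c["pixels"][240:320,195:295]
d=cam("wrist"); print(ctrl.get_state()["contact_force"],ctrl.get_state()["eef_pos"])
save("c1.png",np.hstack([cv2.resize(im,(375,300),interpolation=cv2.INTER_CUBIC),cv2.resize(d["pixels"][70:190,240:390],(375,300),interpolation=cv2.INTER_CUBIC)]))
E
```

```text
time: 9.15
eef_pos: [0.508, -0.1481, 0.0572]
tcp_rot: [0.999, 0.036, 0.001, 0.001]
contact_force: [-0.2, 0.6, -0.6]
opening: 0.173
finger_force: 62.4
[-0.5646  0.2002 -0.9737] [ 0.508  -0.148   0.0572]
```

View pics/c1.png

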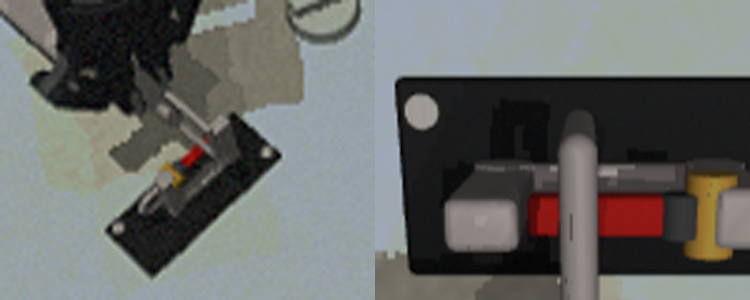

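The eye's bar is about a third of the way along the gate from the nose, roughly 8 mm off. I'll lower it to just above the gate and slide towards the nose.

In the tool's units: 0.0045 m / 0.5 = 0.009, 0.002 m / 0.5 = 0.004.

```bash
python3 -m inch '[[0,0,0.004,0,0,0,0],[0,0,0.009,0,0,0,0],[0,0,0.009,0,0,0,0],[0,0,0.009,0,0,0,0]]'; python3 -m inch '[[0,-0.004,0,0,0,0,0],[0,-0.008,0,0,0,0,0],[0,-0.01,0,0,0,0,0],[0,-0.01,0,0,0,0,0]]';python3 -m inch '[[0,-0.002,0,0,0,0,0],[0,-0.002,0,0,0,0,0],[0,-0.002,0,0,0,0,0]]'
```

```text
time: 9.75
eef_pos: [0.5072, -0.1476, 0.0516]
tcp_rot: [0.999, 0.036, -0.0, -0.0]
contact_force: [-0.3, 0.6, -2.0]
opening: 0.175
finger_force: 62.4
time: 10.25
eef_pos: [0.5069, -0.1425, 0.0516]
tcp_rot: [0.999, 0.036, 0.0, -0.0]
contact_force: [0.2, -0.5, -1.6]
opening: 0.172
finger_force: 62.4
time: 10.62
eef_pos: [0.5068, -0.1417, 0.0516]
tcp_rot: [0.999, 0.036, 0.0, 0.0]
contact_force: [-0.7, 0.2, -1.6]
opening: 0.17
finger_force: 62.4
```

In the tool's units: -0.001 m / 0.5 = -0.002.

```bash
for i in 1; do python3 -m inch '[[0,-0.002,0,0,0,0,0],[0,-0.002,0,0,0,0,0],[0,-0.002,0,0,0,0,0]]'; python3 -m inch '[[0,-0.002,0,0,0,0,0],[0,-0.002,0,0,0,0,0],[0,-0.002,0,0,0,0,0]]'; done; python3 - <<'E'
from hk import *
d=cam("wrist"); 
save("c2.png",cv2.resize(d["pixels"][70:190,240:390],(600,480),interpolation=cv2.INTER_CUBIC))
E
```

```text
time: 11.0
eef_pos: [0.5068, -0.1407, 0.0516]
tcp_rot: [0.999, 0.036, 0.0, 0.0]
contact_force: [-0.3, 0.2, -1.8]
opening: 0.173
finger_force: 62.4
time: 11.38
eef_pos: [0.5067, -0.1397, 0.0516]
tcp_rot: [0.999, 0.036, -0.0, -0.0]
contact_force: [0.5, -0.3, -1.6]
opening: 0.171
finger_force: 62.4
```

View pics/c2.png

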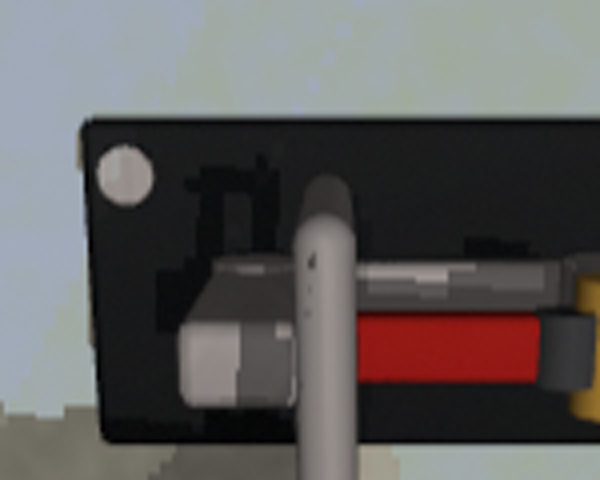

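The eye bar's edge (px 300) is now almost at the nose's inner edge (px 293). I'll continue in 1 mm steps until there is contact.

In the tool's units: -0.001 m / 0.5 = -0.002.

```bash
python3 -m inch '[[0,-0.002,0,0,0,0,0],[0,-0.002,0,0,0,0,0],[0,-0.002,0,0,0,0,0]]'; python3 -m inch '[[0,-0.002,0,0,0,0,0],[0,-0.002,0,0,0,0,0],[0,-0.002,0,0,0,0,0]]'
```

```text
time: 11.8
eef_pos: [0.5067, -0.1389, 0.0517]
tcp_rot: [0.999, 0.036, 0.0, 0.0]
contact_force: [-0.4, -2.2, -2.5]
opening: 0.174
finger_force: 62.4
time: 12.18
eef_pos: [0.5067, -0.1385, 0.0518]
tcp_rot: [0.999, 0.036, 0.0, 0.001]
contact_force: [-0.8, -4.7, -3.2]
opening: 0.176
finger_force: 62.3
```

Contact with the nose is made. I'll ease off slightly and press down, watching the force.

In the tool's units: 0.004 m / 0.5 = 0.008, 0.002 m / 0.5 = 0.004.

```bash
python3 -m inch '[[0,0.001,0.004,0,0,0,0],[0,0.001,0.008,0,0,0,0],[0,0.001,0.008,0,0,0,0]]'; python3 -m inch '[[0,0,0.004,0,0,0,0],[0,0,0.006,0,0,0,0],[0,0,0.006,0,0,0,0]]'
```

```text
time: 12.55
eef_pos: [0.5072, -0.1386, 0.0481]
tcp_rot: [0.999, 0.036, 0.001, 0.0]
contact_force: [0.5, -3.8, 1.0]
opening: 0.172
finger_force: 62.8
time: 12.92
eef_pos: [0.5073, -0.1385, 0.0451]
tcp_rot: [0.999, 0.036, 0.001, 0.0]
contact_force: [0.2, -3.3, 3.6]
opening: 0.176
finger_force: 63.1
```

In the tool's units: 0.003 m / 0.5 = 0.006, 0.002 m / 0.5 = 0.004.

```bash
python3 -m inch '[[0,0,0.004,0,0,0,0],[0,0,0.006,0,0,0,0],[0,0,0.006,0,0,0,0]]'; python3 -m inch '[[0,0,0.004,0,0,0,0],[0,0,0.006,0,0,0,0],[0,0,0.006,0,0,0,0]]'
```

```text
time: 13.3
eef_pos: [0.5072, -0.1385, 0.0418]
tcp_rot: [0.999, 0.036, 0.001, 0.0]
contact_force: [0.6, -4.8, 3.0]
opening: 0.168
finger_force: 63.1
time: 13.68
eef_pos: [0.5071, -0.1385, 0.0388]
tcp_rot: [0.999, 0.036, 0.001, 0.0]
contact_force: [1.6, -5.4, 4.0]
opening: 0.174
finger_force: 63.2
```

In the tool's units: 0.004 m / 0.5 = 0.008, 0.002 m / 0.5 = 0.004.

```bash
python3 -m inch '[[0,0,0.004,0,0,0,0],[0,0,0.008,0,0,0,0],[0,0,0.008,0,0,0,0]]'; python3 -m inch '[[0,0,0.004,0,0,0,0],[0,0,0.008,0,0,0,0],[0,0,0.008,0,0,0,0]]'
```

```text
time: 14.05
eef_pos: [0.5067, -0.138, 0.0344]
tcp_rot: [0.999, 0.036, 0.0, -0.0]
contact_force: [2.6, -4.4, 3.1]
opening: 0.17
finger_force: 63.2
time: 14.42
eef_pos: [0.5066, -0.138, 0.0304]
tcp_rot: [0.999, 0.036, 0.0, -0.0]
contact_force: [2.9, -4.1, 3.5]
opening: 0.173
finger_force: 63.3
```

In the tool's units: 0.004 m / 0.5 = 0.008, 0.002 m / 0.5 = 0.004.

```bash
python3 -m inch '[[0,0,0.004,0,0,0,0],[0,0,0.008,0,0,0,0],[0,0,0.008,0,0,0,0]]'; python3 -m inch '[[0,0,0.004,0,0,0,0],[0,0,0.006,0,0,0,0],[0,0,0.006,0,0,0,0]]'
```

```text
time: 14.8
eef_pos: [0.506, -0.138, 0.0257]
tcp_rot: [0.999, 0.036, -0.0, -0.0]
contact_force: [2.6, -4.6, 0.5]
opening: 0.173
finger_force: 62.7
time: 15.18
eef_pos: [0.5058, -0.138, 0.0229]
tcp_rot: [0.999, 0.036, -0.001, -0.0]
contact_force: [1.5, -4.5, -1.0]
opening: 0.174
finger_force: 62.7
```

```bash
python3 -m inch '[[0,0,0.004,0,0,0,0],[0,0,0.008,0,0,0,0],[0,0,0.008,0,0,0,0]]'; python3 -m inch '[[0,0.002,0,0,0,0,0],[0,0.006,0,0,0,0,0],[0,0.006,0,0,0,0,0]]'; python3 - <<'E'
from hk import *
d=cam("wrist"); c=cam("scene")
save("c3.png",np.hstack([cv2.resize(d["pixels"][70:230,240:400],(400,400),interpolation=cv2.INTER_CUBIC),cv2.resize(c["pixels"][250:310,215:275],(400,400),interpolation=cv2.INTER_CUBIC)]))
E
```

```text
time: 15.55
eef_pos: [0.5061, -0.138, 0.0191]
tcp_rot: [0.999, 0.036, -0.001, -0.0]
contact_force: [1.0, -5.8, -1.0]
opening: 0.171
finger_force: 62.7
time: 15.92
eef_pos: [0.5058, -0.1403, 0.0189]
tcp_rot: [0.999, 0.036, -0.001, -0.001]
contact_force: [0.2, 0.0, -2.0]
opening: 0.178
finger_force: 62.5
```

View pics/c3.png

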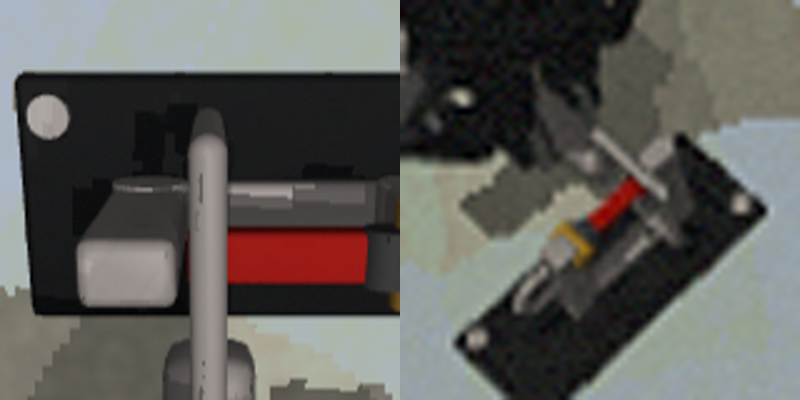

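The gate is shut: the red bar (px 190–368) is level and reaches the nose beneath the eye's top bar. Now the upward tug.

In the tool's units: -0.015 m / 0.5 = -0.03, -0.01 m / 0.5 = -0.02.

```bash
python3 -m inch '[[0,0,-0.01,0,0,0,0],[0,0,-0.02,0,0,0,0],[0,0,-0.03,0,0,0,0],[0,0,-0.03,0,0,0,0]]'; python3 -m inch '[[0,0,-0.004,0,0,0,0],[0,0,-0.006,0,0,0,0],[0,0,-0.006,0,0,0,0]]';  python3 -m inch '[[0,0,-0.002,0,0,0,0],[0,0,-0.003,0,0,0,0],[0,0,-0.003,0,0,0,0]]'
```

```text
time: 16.52
eef_pos: [0.5073, -0.1414, 0.0354]
tcp_rot: [0.999, 0.036, 0.001, 0.0]
contact_force: [-0.4, 0.6, -1.3]
opening: 0.173
finger_force: 62.5
time: 16.9
eef_pos: [0.5068, -0.1412, 0.0376]
tcp_rot: [0.999, 0.036, -0.0, -0.0]
contact_force: [1.6, -0.1, -1.5]
opening: 0.178
finger_force: 62.5
time: 17.27
eef_pos: [0.5066, -0.1411, 0.0387]
tcp_rot: [0.999, 0.036, -0.0, -0.0]
contact_force: [1.1, -0.3, -5.0]
opening: 0.174
finger_force: 62.2
```

In the tool's units: -0.0015 m / 0.5 = -0.003.

```bash
python3 -m inch '[[0,0,-0.003,0,0,0,0],[0,0,-0.003,0,0,0,0],[0,0,-0.003,0,0,0,0],[0,0,-0.003,0,0,0,0]]'
```

```text
time: 17.77
eef_pos: [0.5064, -0.1409, 0.0399]
tcp_rot: [0.999, 0.036, -0.0, -0.0]
contact_force: [5.3, -0.3, -12.3]
opening: 0.175
finger_force: 61.0
```

It holds at about 10 N. Now I lay it down.

```bash
python3 -m inch '[[0,0,0.016,0,0,0,0],[0,0,0.032,0,0,0,0],[0,0,0.046,0,0,0,0],[0,0,0.05,0,0,0,0],[0,0,0.05,0,0,0,0]]'; python3 -m inch '[[0,0,0.002,0,0,0,0],[0,0,0.002,0,0,0,0],[0,0,0.002,0,0,0,0]]'; python3 -m inch '[[0,0,0.002,0,0,0,0],[0,0,0.002,0,0,0,0],[0,0,0.002,0,0,0,0]]'
```

```text
time: 18.4
eef_pos: [0.5067, -0.1412, 0.0155]
tcp_rot: [0.999, 0.036, -0.0, -0.0]
contact_force: [0.5, 0.2, -0.2]
opening: 0.173
finger_force: 62.4
time: 18.77
eef_pos: [0.5069, -0.1412, 0.0148]
tcp_rot: [0.999, 0.036, 0.0, 0.0]
contact_force: [-0.3, 0.5, -1.3]
opening: 0.175
finger_force: 62.4
time: 19.15
eef_pos: [0.5071, -0.1413, 0.014]
tcp_rot: [0.999, 0.036, 0.0, 0.0]
contact_force: [-0.6, 0.8, 0.9]
opening: 0.171
finger_force: 62.8
```

In the tool's units: 0.0005 m / 0.5 = 0.001.

```bash
python3 -m inch '[[0,0,0.001,0,0,0,0],[0,0,0.001,0,0,0,0.3],[0,0,0.001,0,0,0,0.6],[0,0,0.001,0,0,0,0.7],[0,0,0.001,0,0,0,0.7],[0,0,0.001,0,0,0,0.7]]' 20; python3 -m inch '[[0,0,-0.04,0,0,0,0.7],[0,0,-0.1,0,0,0,0.7],[0,0,-0.2,0,0,0,0.7],[-0.04,0,-0.32,0,0,0,0.7],[-0.12,0,-0.4,0,0,0,0.7],[-0.12,0,-0.4,0,0,0,0.7],[-0.12,0,-0.4,0,0,0,0.7]]';  python3 - <<'E'
from hk import *
d=cam("wrist"); c=cam("scene")
for n in ["wrist","scene"]:
  for t in ["brush","head","eye","tub","funnel","glass_cup","dial"]:
    for e in ctrl.mark_of(n,t)[:4]: print(n,t,np.round(e["position"],3),round(e["conf"],2))
save("end.png",np.hstack([cv2.resize(d["pixels"][:240,200:440],(400,400),interpolation=cv2.INTER_CUBIC),cv2.resize(c["pixels"][200:320,190:310],(400,400),interpolation=cv2.INTER_CUBIC)]))
E
```

```text
time: 19.9
eef_pos: [0.5067, -0.1412, 0.0131]
tcp_rot: [0.999, 0.036, -0.0, -0.0]
contact_force: [-0.4, -0.2, -0.4]
opening: 0.699
finger_force: 0.0
time: 20.78
eef_pos: [0.4467, -0.1453, 0.2125]
tcp_rot: [0.999, 0.036, -0.0, -0.0]
contact_force: [1.0, 0.7, 0.6]
opening: 0.698
finger_force: 0.0
wrist brush [ 0.504 -0.14   0.001] 0.57
wrist funnel [ 0.561 -0.135  0.061] 0.44
wrist dial [ 0.513  0.    -0.005] 0.94
scene brush [0.373 0.298 0.004] 0.86
scene brush [ 0.675  0.416 -0.004] 0.76
scene brush [ 0.504 -0.144  0.004] 0.64
scene brush [0.315 0.59  0.   ] 0.6
scene head [ 0.419 -0.148 -0.001] 0.98
scene head [0.407 0.386 0.003] 0.89
scene head [ 0.622  0.342 -0.002] 0.71
scene head [ 0.562 -0.137  0.062] 0.68
scene eye [ 0.557 -0.138  0.018] 0.81
scene eye [0.712 0.458 0.014] 0.77
scene eye [0.362 0.619 0.02 ] 0.59
scene eye [0.363 0.246 0.017] 0.58
scene tub [ 0.758 -0.006  0.002] 0.82
scene tub [ 0.512 -0.001 -0.002] 0.43
scene funnel [0.744 0.193 0.001] 0.73
scene funnel [ 0.757 -0.008  0.003] 0.39
scene funnel [ 0.557 -0.14   0.016] 0.26
scene glass_cup [ 0.758 -0.196 -0.002] 0.75
scene dial [ 0.511 -0.002 -0.   ] 0.81
```

View pics/end.png

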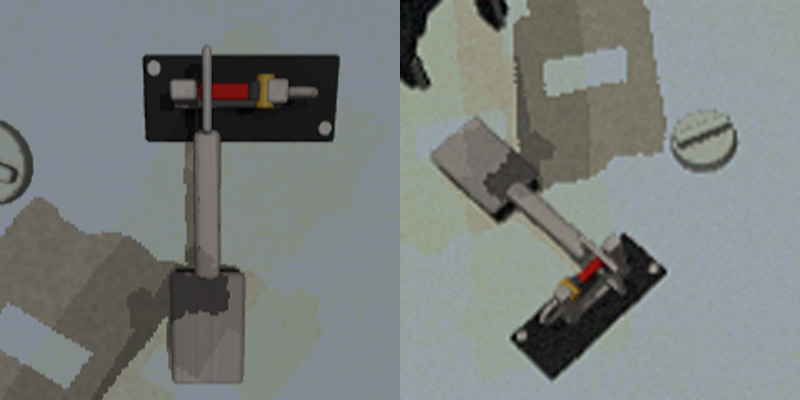

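The brush lies flat with its head at px (207,325) on the left crop. The eye (207,90) is around the hook with the red gate shut, and the other things stand where they were.

```bash
python3 -c "
from plant import ctrl
print(ctrl.sign_off())"
```

```text
the job is handed in; nothing more can be done
None
```

The lint brush is clipped into the snap hook with the gate shut. It held an upward tug of about 10 N, now lies flat on its pad and is released; nothing else was moved, and the job is handed in.

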